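# Gather milling balls at the gate of a lidded tilting dish

## Robot

A 6-joint arm with a two-finger parallel gripper is mounted at the origin on the work surface. World frame = base frame: x ahead of the robot, y to its left, z up, the work surface at z = 0. Lengths are in m, angles in rad, forces in N, time in s.
With the tool pointing down it reaches from about 0.35 to 1 m from the base axis. Payload 7.1 kg.
Tool frame: the origin (TCP) lies at the very end of the fingers, on their centre line; the grasp point (between the pads) lies 19 mm behind it; z points along the fingers, x is the direction in which the jaws open and shut, and the axes are right-handed (so a half turn about z gives the same grasp; the last joint's range is limited). The gripper opens to 85 mm and grips with 20 to 120 N. Pads are 22 mm wide; open, the fingers measure 114 mm over their backs; the gripper's body (76 mm by 85 mm) begins 54 mm behind the grasp point. The pads swing forward as they close: fully open they stand 13 mm farther back than shut.
Start: joints at [-1.265, 0.423, 1.63, -0, 1.089, -0.019], TCP at [0.199, -0.592, 0.231] pointing down, gripper open.
Joint ranges: [-3, 3], [-0.9, 2.11], [0.09, 2.58], [-1.31, 4.45], [0.11, 2.69], [-2.54, 2.54]. Speed limits (rad/s): [2.39, 2.39, 3.01, 3.14, 3.14, 3.14].

## Interface

Orientations are given as [roll, pitch, yaw] about the fixed x, y, z axes, in that order (R = Rz(yaw) Ry(pitch) Rx(roll)).
In Python, from bench import sensors, optics, arm gives the robot as it stands. The module is installed in compiled form; this text tells all that it offers.
- The arm moves only by the shell command python3 -m jog 'ROWS' [FORCE]. ROWS is JSON, a list that holds one entry, the list of rows, each a list of 7 numbers: the turn, a rotation vector about the tool's x, y, z in degrees, then the shift along the tool's x, y, z in mm, then the finger opening in mm, from 0 to 85.4. In form: [[[ax, ay, az, dx, dy, dz, hand], ...]]. A call has 1 to 12 rows; each row shifts and turns the pose as measured when the row begins, along the tool's axes as they then stand; what a row does not reach is not made up. A row lasts 1/10 s, in which the tool goes at most 50 mm and 8.59 degrees, less where a joint would pass 70% of its speed; a pose out of reach is approached as far as the arm can. A call with a gripper value outside its range is refused whole. The fingers move at their own pace and stop on an object; FORCE is the grip in N (left out, the last holds). Time passes only in rows, so rows that do not move let the fingers close. It gives the time, the measured TCP pose, the force and the opening at its end, in the units of the state.
- sensors.get_obs(): the state, without advancing time (a new reading comes with each control period).
- optics.snapshot(name): name is "scene" or "top" or "wrist"; returns a dict with "color" (420x560x3 uint8, blue, green, red), "fovy" (degrees; the focal length in pixels is half the picture's height over the tangent of half this angle, whatever the lens; pixels are square), "cx", "cy" (the principal point, pixels), "dist" ([k1, k2, p1, p2, k3] as OpenCV has them; the pictures are not rectified), "R" (3x3) and "t" (3): a world point X has camera coordinates R X + t. Camera axes: x right, y down, z forward; pixel columns grow to the right and rows downward; lengths in m; the calibration is good to about 2 mm. A picture is of the moment at which its call begins. There is no depth.
- arm.finish_job(): hands the job in, once; it reports no verdict.
Trained networks look in a picture, given as the dict that the camera call returned (one of the last four; its "shot" number tells which), for a name from the list of things; names that differ only in an ending like _2 or _b are one class to them, and where a whole thing is asked for, a point or a joint stands for the part that bears it (a point fixed in the world has none). Each returns a list of dicts, best first, with "confidence" (0 to 1); they miss things now and then, are a little off and sometimes report something else, mostly with a low value. They report only what shows in the picture. A call takes as long as a camera call. They do not tell look-alikes from the thing itself.
- optics.cut_out(picture, query): "region" (420x560 bool, what is visible of it) and "box" ([left, top, right, bottom] in pixels, round what is visible of it).
- optics.spot_point(picture, query): "at" ([column, row] in pixels: a listed point, or the origin of a listed thing).
The state is a dict: "t": time; "q": joint angles; "dq": joint speeds; "effort": joint torques, N m; "ee_pos": TCP position; "orientation": TCP orientation; "force": force on the tool from outside, world axes, zero at the start; "ft_torque": the same for the moment, N m; "opening": opening from 0.0 (shut) to 1.0 (fully open).
Only numpy, scipy, OpenCV 4.12 (cv2) and the standard library are available. Lean on these libraries where they do the work, as an engineer would, in place of code of your own. Each camera call takes 0.05 s, during which the arm holds its last target. There are 200 camera calls.

## Task

First push the gate across the dish's outlet until its spring catch clicks in behind it. Then tip the dish fully down to the gate end, keeping the loose lid on, so that all four steel balls gather at the gate; only after that lift the lid off by its knob and set it down gently, knob up, in the middle of the black rubber mat, leaving the dish tipped with the balls at the gate. Keep every ball in the dish and leave the other glassware and tools where they stand.

Things in the scene. Friction and masses are not known exactly. Their poses are not given: they have to be found in the camera images.
- stand: Grey tilting stand fixed to the bench, 140 x 125 x 12 mm base with two 6 mm cheeks at y = +-52 mm, 70 mm high, that carry a rectangular white enamelled dish on a level hinge. Origin: underside centre of the base. Its z is up; its -x points to the gate end of the dish (roughly towards the robot). The hinge axis is the stand's y axis 55 mm above the bench, over the origin.
- dish (a joint): Tilt of the dish about the hinge, rad, 0 to 0.36. 0 (start): gate end up, its floor sloping 0.16 rad; 0.16: level; 0.36: gate end fully down against the stop, sloping 0.20 rad. The dish's floor and lid slope by (value - 0.16) towards the gate end. Stiff friction hinge (about 0.3 N m, e.g. 6 N pressed down on the lid 50 mm from the hinge): it stays wherever it is left.
- dish_floor (a point): Centre of the dish's inner floor, 10 mm above the hinge axis along the dish's own z. Axes tilt with the dish: -x to the gate end, z out of it. Dish 150 x 88 mm outside, 4 mm walls (inner 142 x 80 mm), rim 26 mm above this point. Outlet in the middle of the gate-end wall: 36 mm wide, 20 mm high. Catch housing outside the gate end: x -80 to -93, y -20 to -32 mm, its button up to 60 mm (lifted 69) above here.
- gate (a joint): Travel of the gate plate along the dish's +y, m: 0 fully open, 0.045 fully shut against its stop. Starts at 0 to 0.015. It rubs (about 2 N), and from about 0.020 its ramp lifts the catch, so that some 5 to 9 N are needed; the catch drops in behind it at about 0.044, and the gate then stays shut.
- gate_tab (a point): Centre of the gate's aluminium push tab, an upright blade 8 mm thick along the dish's y, 38 mm long along x (sticking out of the gate end, beginning 90 mm from the hinge), 32 mm tall (16 mm up and down from here). Axes are the dish's: push it to +y. In dish coordinates it stands at x = -108 mm, 14 mm above the level of dish_floor. The space in front of its -y face is free.
- catch (a joint): Spring plunger over the gate, m: 0 down, up to 0.009 lifted. It rises as the gate's ramp passes and drops back to 0 behind the gate when it is shut.
- lid_knob (a point): Half-way up the grey knob of the loose clear lid: knob 16 mm in diameter, 24 mm tall, 12 mm up and down from here. Lid plate 148 (x) x 88 (y) x 4 mm, its top 12 mm and its underside 16 mm below this point; a lip reaches 4 mm further down into the dish with 2 mm of play. Axes are the lid's: x along its length, z out of its knob. On the dish this point is 42 mm above dish_floor along its z; laid on the mat it is 24 mm above the bench.
- lid: The same lid, 0.1 to 0.16 kg; origin at the centre of its plate's underside, 16 mm below lid_knob; axes as above.
- ball1_c (a point): Centre of a loose steel milling ball, 16 mm in diameter, seen through the lid; at the start it lies at the far end of the dish, away from the gate. It rolls freely as soon as the dish slopes.
- ball2_c (a point): Centre of a loose steel milling ball, 16 mm in diameter, seen through the lid; at the start it lies at the far end of the dish, away from the gate. It rolls freely as soon as the dish slopes.
- ball3_c (a point): Centre of a loose steel milling ball, 16 mm in diameter, seen through the lid; at the start it lies at the far end of the dish, away from the gate. It rolls freely as soon as the dish slopes.
- ball4_c (a point): Centre of a loose steel milling ball, 16 mm in diameter, seen through the lid; at the start it lies at the far end of the dish, away from the gate. It rolls freely as soon as the dish slopes.
- mat: Black rubber mat, 200 (x) x 150 (y) x 4 mm, fixed to the bench, on one side of the stand (the other side has a steel instrument tray of the same outline). Origin: underside centre; z up.
- wash_bottle: White wash bottle with bent spout, 68 mm in diameter, 185 mm tall; bystander. Origin: underside centre.
- beaker: Glass beaker, 68 mm in diameter, 90 mm tall; bystander. Origin: underside centre.
- flask: Volumetric flask with thin neck, 70 mm in diameter, 170 mm tall; bystander. Origin: underside centre.
- jar: Amber jar, 52 mm in diameter, 70 mm tall; bystander. Origin: underside centre.
- spatula: Steel lab spatula lying flat, 182 mm long; bystander. Origin: under its middle.
- mortar: White ceramic mortar bowl, 84 mm in diameter, 45 mm tall; bystander. Origin: underside centre.
Not all that is in view belongs to the job. Of the things that look like the lid, the smaller one is meant.

How it is judged:
By the outcome, as a careful person would: the job done as asked, in the order asked, and still so for the second after the job is handed in, with the robot touching nothing.
It also fails if it takes over 67 s, if anything falls off the work surface, if the arm or the gripper's body presses on something with over 40 N, if the wrist force passes 120 N, or if a joint passes its speed limit or range.

## Working session

There is one attempt and no reset: what is moved stays moved. The work goes in short steps, Python scripts to look and compute and a shell command to move; the robot and the scene stay as the last step left them, time stands still between calls to the robot, and variables do not carry over. Pictures are saved under pics/ and viewed, about 8 in all and at most 12, crops included, and the job is handed in when it is done.

```bash
mkdir -p pics; cat > h.py <<'E'
import numpy as np, cv2
from bench import sensors, optics, arm
def K(p):
    f=p["color"].shape[0]/2/np.tan(np.radians(p["fovy"])/2)
    return np.array([[f,0,p["cx"]],[0,f,p["cy"]],[0,0,1.]])
def ray(p,uv):
    n=cv2.undistortPoints(np.array([[uv]],float),K(p),np.array(p["dist"],float))[0,0]
    R=np.array(p["R"]);t=np.array(p["t"])
    return -R.T@t, R.T@np.array([n[0],n[1],1])
def atz(p,uv,z):
    o,d=ray(p,uv); return o+d*(z-o[2])/d[2]
def proj(p,X):
    R=np.array(p["R"]);return cv2.projectPoints(np.array(X,float).reshape(-1,1,3),cv2.Rodrigues(R)[0],np.array(p["t"],float),K(p),np.array(p["dist"],float))[0][:,0]
def tri(obs):
    A=0;b=0
    for p,uv in obs:
        o,d=ray(p,uv);d=d/np.linalg.norm(d);M=np.eye(3)-np.outer(d,d);A=A+M;b=b+M@o
    return np.linalg.solve(A,b)
E
python3 - <<'E'
from h import *
np.set_printoptions(precision=4,suppress=True)
P={}
for c in ("scene","top"):
    P[c]=p=optics.snapshot(c); cv2.imwrite(f"pics/{c}0.png",p["color"])
    print(c,-np.array(p["R"]).T@p["t"])
    for n in ("stand","dish_floor","gate_tab","lid_knob","mat","ball1_c","mortar","jar","beaker","flask","wash_bottle","spatula"):
        for r in optics.spot_point(p,n)[:4]: print(c,n,np.round(r["at"],1),round(r["confidence"],2), atz(p,r["at"],{"stand":0,"dish_floor":.065,"gate_tab":.09,"lid_knob":.107,"ball1_c":.07}.get(n,0)))
print(sensors.get_obs())
E
```

```text
scene [1.1491 0.0694 0.7733]
scene stand [409.3 319.6] 0.65 [0.7001 0.3098 0.    ]
scene stand [255.8 250.9] 0.6 [ 0.5427 -0.0463  0.    ]
scene gate_tab [228.  201.8] 0.51 [ 0.468  -0.1215  0.09  ]
scene lid_knob [257.9 226.1] 0.93 [ 0.5557 -0.0352  0.107 ]
scene lid_knob [388.6 177.2] 0.7 [0.3572 0.2755 0.107 ]
scene lid_knob [231.6 200.6] 0.52 [ 0.4801 -0.1089  0.107 ]
scene mat [139.3 231.6] 0.6 [ 0.5093 -0.3576  0.    ]
scene mat [321.5 346.8] 0.36 [0.7788 0.1214 0.    ]
scene ball1_c [123.6 302.2] 0.33 [ 0.7571 -0.2873  0.07  ]
scene mortar [122.8 305. ] 0.83 [ 0.7252 -0.3221  0.    ]
scene jar [406.2 321.5] 0.61 [0.7053 0.3025 0.    ]
scene beaker [186.3 331.8] 0.61 [ 0.7733 -0.1634  0.    ]
scene beaker [231.  199.7] 0.61 [ 0.3692 -0.1398  0.    ]
scene flask [245.5 341. ] 0.96 [ 0.7809 -0.0357  0.    ]
scene flask [142.4 230.8] 0.64 [ 0.5058 -0.3503  0.    ]
scene wash_bottle [321.  346.7] 0.61 [0.7787 0.1204 0.    ]
scene spatula [255.4 254.7] 0.66 [ 0.5546 -0.0457  0.    ]
scene spatula [407.6 318.1] 0.57 [0.6968 0.3065 0.    ]
top [ 0.3914 -0.0188  1.1225]
top stand [299.
[... 452 characters left out ...]
0. ] 0.25 [ 0.7265 -0.3247  0.    ]
top flask [301. 117.] 0.65 [ 0.7924 -0.0464  0.    ]
top wash_bottle [242.1 118.3] 0.85 [0.7884 0.1227 0.    ]
top spatula [181.3 149.6] 0.62 [0.6961 0.2955 0.    ]
top spatula [343.8 127.2] 0.35 [ 0.7627 -0.1686  0.    ]
{'t': 1.3, 'q': array([-1.2649,  0.4231,  1.6299,  0.    ,  1.0886, -0.019 ]), 'dq': array([-0.0002,  0.0009, -0.001 ,  0.0018,  0.0001,  0.0007]), 'effort': array([  0.0053, -55.733 , -28.214 ,   0.0001,   0.0007,  -0.    ]), 'ee_pos': array([ 0.1995, -0.5923,  0.2313]), 'orientation': array([-3.1416,  0.0001, -1.2459]), 'force': array([0.6869, 0.4826, 0.1241]), 'ft_torque': array([0.0249, 0.0129, 0.0352]), 'opening': 1.0044232101037258}
```

View both.

View pics/scene0.png

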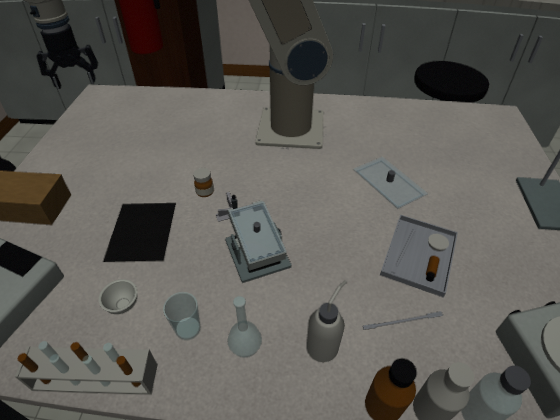

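View pics/top0.png

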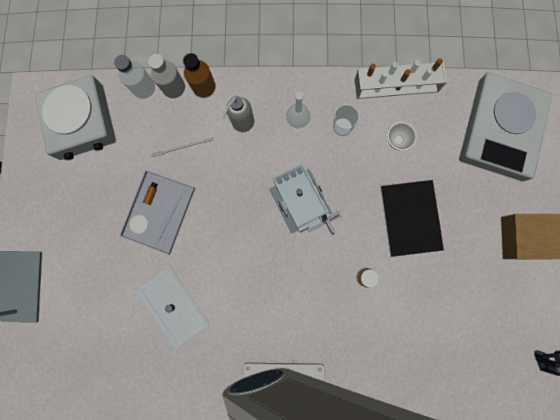

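```bash
python3 - <<'E'
from h import *
np.set_printoptions(precision=4,suppress=True)
a=cv2.imread("pics/top0.png")[155:245,255:355];b=cv2.imread("pics/scene0.png")[185:285,210:300]
cv2.imwrite("pics/c1.png",np.hstack([cv2.resize(a,(400,360),interpolation=3),cv2.resize(b,(324,360),interpolation=3)]))
P={c:optics.snapshot(c) for c in("top","scene")}
for n in("stand","dish_floor","mat","lid"):
  for c in P:
    for r in optics.cut_out(P[c],n)[:2]:
        m=r["region"].astype(np.uint8);bx=cv2.boxPoints(cv2.minAreaRect(cv2.findNonZero(m)))
        z={"stand":.06,"dish_floor":.09,"mat":.004,"lid":.09}[n]
        w=np.array([atz(P[c],u,z)[:2] for u in bx]);e=[w[1]-w[0],w[2]-w[1]]
        print(n,c,round(r["confidence"],2),bx.mean(0),w.mean(0),[(round(np.linalg.norm(v),3),round(np.degrees(np.arctan2(v[1],v[0])),1)) for v in e])
print(tri([(P["top"],[299.5,192]),(P["scene"],[257.9,226.1])]))
E
```

```text
stand top 0.69 [307.2555 207.5475] [ 0.5244 -0.0619] [(np.float64(0.139), np.float64(-64.3)), (np.float64(0.178), np.float64(-155.4))]
stand scene 0.75 [251.8432 232.811 ] [ 0.5226 -0.0588] [(np.float64(0.151), np.float64(126.2)), (np.float64(0.298), np.float64(21.6))]
dish_floor top 0.78 [308.8077 218.9615] [ 0.4907 -0.0647] [(np.float64(0.07), np.float64(-10.7)), (np.float64(0.152), np.float64(-101.1))]
dish_floor scene 0.88 [244.5373 235.8417] [ 0.5649 -0.0694] [(np.float64(0.109), np.float64(151.2)), (np.float64(0.252), np.float64(40.2))]
dish_floor scene 0.35 [203.353  181.9118] [ 0.3994 -0.1995] [(np.float64(0.046), np.float64(117.5)), (np.float64(0.118), np.float64(21.4))]
mat top 0.6 [411.9905 217.9319] [ 0.5044 -0.3554] [(np.float64(0.159), np.float64(-81.6)), (np.float64(0.206), np.float64(-173.9))]
mat scene 0.84 [138.5 232. ] [ 0.5077 -0.3601] [(np.float64(0.201), np.float64(95.3)), (np.float64(0.203), np.float64(15.8))]
lid top 0.76 [299.9 193.8] [ 0.5559 -0.0417] [(np.float64(0.093), np.float64(-62.7)), (np.float64(0.145), np.float64(-153.8))]
lid top 0.61 [172.3059 306.325 ] [0.2663 0.2801] [(np.float64(0.114), np.float64(-56.1)), (np.float64(0.187), np.float64(-144.7))]
lid scene 0.66 [389.0731 181.6585] [0.348  0.2777] [(np.float64(0.131), np.float64(152.6)), (np.float64(0.223), np.float64(36.6))]
lid scene 0.58 [257.3832 230.6788] [ 0.5493 -0.0387] [(np.float64(0.099), np.float64(123.4)), (np.float64(0.177), np.float64(20.8))]
[ 0.5567 -0.0378  0.1079]
```

View pics/c1.png

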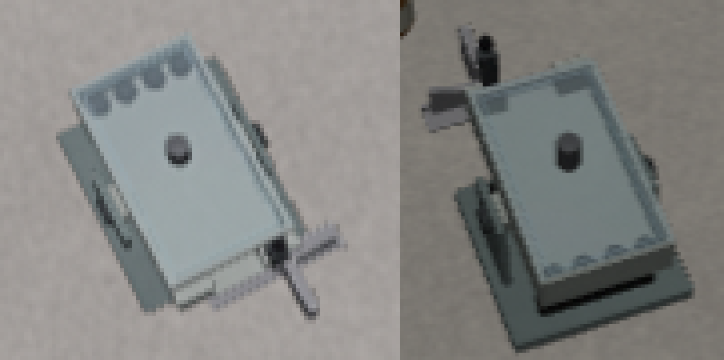

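```bash
cat >> h.py <<'E'
O=np.array([.5493,-.0415,0]);YAW=np.radians(26.5)
def Rd(v): # v: dish joint value
    from scipy.spatial.transform import Rotation as S
    return S.from_euler("ZY",[YAW,.16-v]).as_matrix()
def dish(pd,v=0.):  # dish_floor coords (m) -> world
    return O+[0,0,.055]+(np.atleast_2d(pd)+[0,0,.01])@Rd(v).T
E
python3 - <<'E'
from h import *
np.set_printoptions(precision=4,suppress=True)
P={c:optics.snapshot(c) for c in("top","scene")}
for c in P:
    for n in("gate_tab","lid_knob"):
        for r in optics.spot_point(P[c],n)[:2]: print(c,n,r["at"],r["confidence"])
    for r in optics.cut_out(P[c],"gate_tab")[:2]: print(c,r["box"],r["confidence"],r["region"].sum())
    im=cv2.resize(P[c]["color"],None,fx=5,fy=5,interpolation=cv2.INTER_CUBIC)
    def box(x,y,z,col):
        pts=proj(P[c],dish([[i,j,k] for i in x for j in y for k in z]))*5+2
        for a in range(8):
            for b in(1,2,4):
                if not a&b: cv2.line(im,tuple(pts[a].astype(int)),tuple(pts[a|b].astype(int)),col,1)
    box((-.075,.075),(-.044,.044),(.0,.026),(0,255,0))
    box((-.093,-.080),(-.032,-.020),(.0,.060),(0,0,255))
    for y in(-.02,-.04): box((-.128,-.090),(y-.004,y+.004),(-.002,.03),(255,0,0))
    k=proj(P[c],dish([[0,0,.042]]))[0]*5+2;cv2.circle(im,tuple(k.astype(int)),5,(0,0,255),2)
    x0,y0=(265,160) if c=="top" else (215,190)
    cv2.imwrite(f"pics/o_{c}.png",im[y0*5:(y0+90)*5,x0*5:(x0+80)*5])
cv2.imwrite("pics/o.png",np.hstack([cv2.imread("pics/o_top.png"),cv2.imread("pics/o_scene.png")]))
E
```

```text
top gate_tab [329.9, 224.8] 0.4
top lid_knob [166.3, 308.5] 0.92
top lid_knob [299.3, 192.5] 0.88
top [325.4, 211.2, 338.9, 232.5] 0.64 122
top [152.9, 139.4, 211.8, 155.6] 0.23 128
scene gate_tab [230.0, 201.3] 0.59
scene lid_knob [259.9, 227.7] 0.77
scene lid_knob [387.9, 174.0] 0.69
scene [218.8, 190.7, 233.3, 214.2] 0.63 98
```

View pics/o.png

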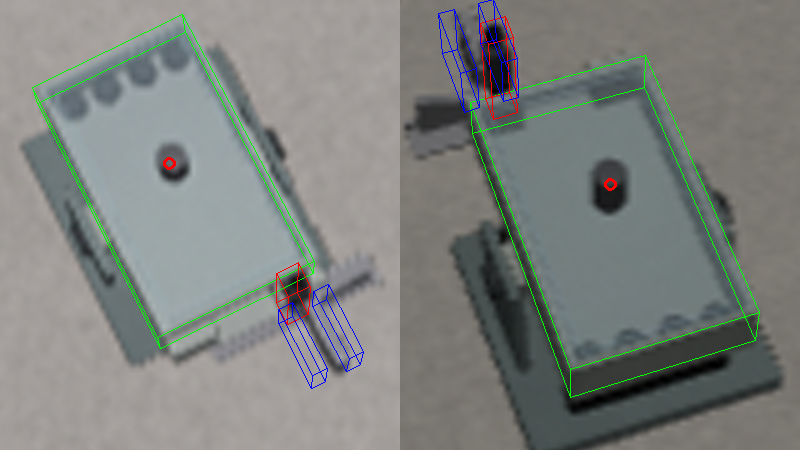

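```bash
cat >> h.py <<'E'
YAW=np.radians(27.2)
from scipy.spatial.transform import Rotation as S
def delta(X,Rt=None,show=True):
    s=sensors.get_obs();R=S.from_euler("xyz",s["orientation"]).as_matrix()
    d=R.T@(np.array(X)-s["ee_pos"])*1000
    r=S.from_matrix(R.T@Rt).as_rotvec(degrees=True) if Rt is not None else 0
    print("t",round(s["t"],2),"pos",s["ee_pos"].round(4),"F",s["force"].round(1),"open",round(s["opening"],2),"| shift mm",d.round(1),"turn",np.round(r,1))
def down(yaw): return S.from_euler("xyz",[np.pi,0,yaw]).as_matrix()
E
python3 - <<'E'
from h import *
R=down(YAW-np.pi/2)
X=dish([-.114,-.075,.004])[0];print(X, dish([-.114,-.032,.014])[0]); delta(X,R); delta(X+[0,0,.08],R)
E
```

```text
[ 0.48546775 -0.15863028  0.08698346] [ 0.46722954 -0.11965714  0.09685573]
t 2.2 pos [ 0.1994 -0.5923  0.2313] F [ 0.4 -0.2  0.3] open 1.0 | shift mm [-319.7 -409.5  144.3] turn [ 0.   0.  -8.6]
t 2.2 pos [ 0.1994 -0.5923  0.2313] F [ 0.4 -0.2  0.3] open 1.0 | shift mm [-319.7 -409.5   64.3] turn [ 0.   0.  -8.6]
```

```bash
python3 -m jog '[[[0,0,-8.5,-26,-34,0,0],[0,0,0,-26,-34,0,0],[0,0,0,-26,-34,0,0],[0,0,0,-26,-34,0,0],[0,0,0,-26,-34,0,0],[0,0,0,-26,-34,0,0],[0,0,0,-26,-34,0,0],[0,0,0,-26,-34,0,0],[0,0,0,-26,-34,0,0],[0,0,0,-26,-34,0,0],[0,0,0,-26,-34,0,0],[0,0,0,-26,-34,10,0]]]' 40; python3 - <<'E'
from h import *
R=down(YAW-np.pi/2);delta(dish([-.114,-.075,.004])[0],R)
E
```

```text
t: 3.4
ee_pos: [0.4318, -0.1206, 0.2227]
orientation: [-3.137, -0.011, -1.101]
force: [0.8, -0.4, -0.7]
opening: 0.002
t 3.4 pos [ 0.4318 -0.1206  0.2227] F [ 0.8 -0.4 -0.7] open 0.0 | shift mm [ 56.7 -30.1 136.5] turn [-0.2 -0.6 -0.3]
```

```bash
python3 -m jog '[[[0,0,0,28,-15,0,0],[0,0,0,28,-15,20,0],[0,0,0,0,0,40,0],[0,0,0,0,0,0,0]]]'; python3 - <<'E'
from h import *
R=down(YAW-np.pi/2);delta(dish([-.114,-.075,.004])[0],R)
c=[]
for n,(x,y) in(("scene",(205,165)),("top",(295,170))):
    p=optics.snapshot(n);im=p["color"].copy()
    u=proj(p,[sensors.get_obs()["ee_pos"]])[0]; print(n,u)
    c.append(cv2.resize(im[y:y+80,x:x+80],(400,400),interpolation=2))
p=optics.snapshot("wrist");u=proj(p,dish([[-.108,-.032,.014],[0,0,.042]]));print(u);c.append(cv2.resize(p["color"],None,fx=.714,fy=.952)[:400])
cv2.imwrite("pics/d.png",cv2.resize(np.hstack(c),(800,267)))
cv2.imwrite("pics/w.png",p["color"])
for r in optics.spot_point(p,"gate_tab")[:3]: print(r["at"],r["confidence"],atz(p,r["at"],.097))
E
```

```text
t: 3.8
ee_pos: [0.4901, -0.1504, 0.1626]
orientation: [-3.134, -0.013, -1.087]
force: [-0.4, 0.3, -0.4]
opening: -0.003
t 3.8 pos [ 0.4901 -0.1504  0.1626] F [-0.4  0.3 -0.4] open -0.0 | shift mm [ 4.2  8.5 75.6] turn [-0.4 -0.7  0.5]
scene [210.24495684 184.7851014 ]
top [346.95366687 215.16556301]
[[216.63784211 225.11338137]
 [154.20702981  55.36862874]]
[215.8, 222.0] 0.72 [ 0.47475478 -0.11542234  0.097     ]
```

View pics/w.png

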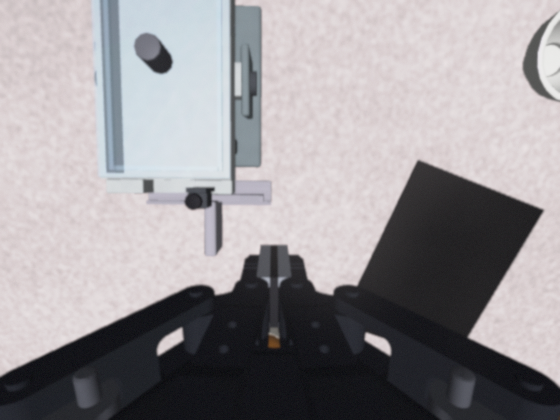

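```bash
python3 -m jog '[[[-0.4,-0.7,0.5,4,8.5,0,0],[0,0,0,0,0,38,0],[0,0,0,0,0,37,0],[0,0,0,-10,0,0,0],[0,0,0,-10,0,0,0]]]'; python3 - <<'E'
from h import *
R=down(YAW-np.pi/2);delta(dish([-.114,-.0465,.004])[0],R)
E
```

```text
t: 4.5
ee_pos: [0.4825, -0.1459, 0.0999]
orientation: [-3.125, -0.017, -1.102]
force: [0.5, -0.7, 0.0]
opening: 0.003
t 4.5 pos [ 0.4825 -0.1459  0.0999] F [ 0.5 -0.7  0. ] open 0.0 | shift mm [-16.    3.5  12.6] turn [-1.  -1.  -0.3]
```

```bash
python3 -m jog '[[[0,0,0,-8,0,0,0],[0,0,0,-8,0,0,0],[0,0,0,-5,0,0,0]]]'; python3 -m jog '[[[0,0,0,-7,0,0,0],[0,0,0,-7,0,0,0]]]'; python3 - <<'E'
from h import *
R=down(YAW-np.pi/2);delta(dish([-.114,-.0465,.004])[0],R)
E
```

```text
t: 4.8
ee_pos: [0.4735, -0.1258, 0.104]
orientation: [-3.121, -0.021, -1.101]
force: [0.5, -1.4, -0.2]
opening: 0.0
t: 5.0
ee_pos: [0.4682, -0.1128, 0.1055]
orientation: [-3.118, -0.025, -1.101]
force: [0.9, -2.4, -0.5]
opening: -0.004
t 5.0 pos [ 0.4682 -0.1128  0.1055] F [ 0.9 -2.4 -0.5] open -0.0 | shift mm [19.7  6.  18.9] turn [-1.4 -1.4 -0.2]
```

```bash
python3 -m jog '[[[-1.4,-1.4,0,8,3,8,0],[0,0,0,0,3,9,0],[0,0,0,0,0,4,0]]]'; python3 - <<'E'
from h import *
R=down(YAW-np.pi/2);delta(dish([-.114,0,.004])[0],R)
E
```

```text
t: 5.3
ee_pos: [0.4657, -0.1208, 0.0848]
orientation: [3.142, 0.0, -1.099]
force: [-0.0, 1.2, -0.8]
opening: -0.003
t 5.3 pos [ 0.4657 -0.1208  0.0848] F [-0.   1.2 -0.8] open -0.0 | shift mm [-32.3  -0.2  -2.2] turn [ 0.   0.  -0.2]
```

```bash
python3 -m jog '[[[0,0,0,-8,0,0.5,0],[0,0,0,-8,0,1,0],[0,0,0,-8,0,1,0]]]'; python3 -m jog '[[[0,0,0,-5,0,0.5,0],[0,0,0,-5,0,0.5,0]]]'; python3 - <<'E'
from h import *
R=down(YAW-np.pi/2);delta(dish([-.114,0,.004])[0],R)
E
```

```text
t: 5.6
ee_pos: [0.457, -0.1014, 0.0827]
orientation: [-3.138, -0.009, -1.097]
force: [2.3, -40.1, 5.2]
opening: -0.001
t: 5.8
ee_pos: [0.4577, -0.1005, 0.0843]
orientation: [-3.133, -0.029, -1.089]
force: [0.4, -42.5, -5.3]
opening: -0.002
t 5.8 pos [ 0.4577 -0.1005  0.0843] F [  0.4 -42.5  -5.3] open -0.0 | shift mm [-10.5   1.7  -3. ] turn [-0.5 -1.7  0.4]
```

```bash
python3 -m jog '[[[0,0,0,4,0,0,0]]]'; python3 - <<'E'
from h import *
print(sensors.get_obs()["force"],sensors.get_obs()["ee_pos"])
c=[]
for n,(x,y) in(("scene",(200,170)),("top",(290,170))):
    p=optics.snapshot(n);c.append(cv2.resize(p["color"][y:y+70,x:x+70],(400,400),interpolation=2))
cv2.imwrite("pics/d.png",np.hstack(c))
p=optics.snapshot("wrist");w=cv2.resize(p["color"][0:300,80:480],(800,600));cv2.imwrite("pics/w2.png",w)
E
```

```text
t: 5.9
ee_pos: [0.4593, -0.1046, 0.0848]
orientation: [-3.133, -0.031, -1.089]
force: [-0.8, 0.9, -0.3]
opening: 0.002
[-0.80652185  0.87554985 -0.26235557] [ 0.45929048 -0.10460341  0.08483869]
```

View pics/w2.png

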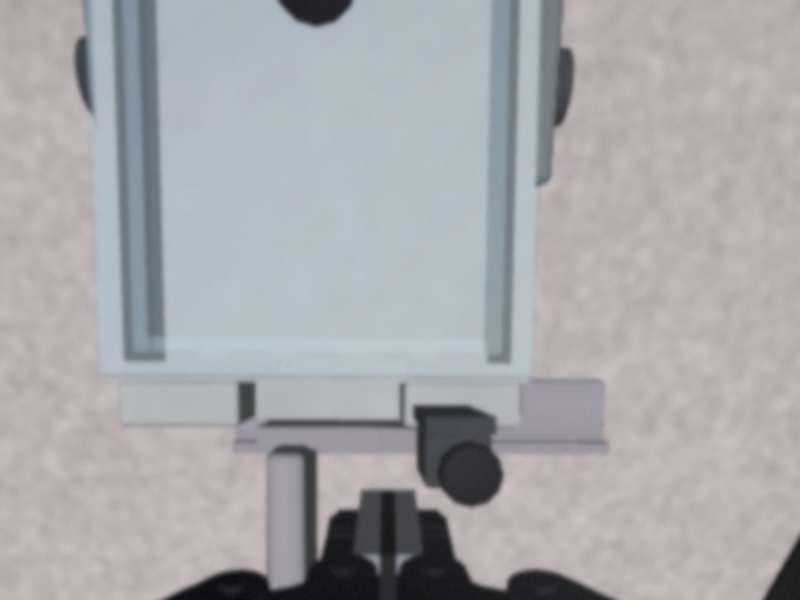

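View pics/d.png

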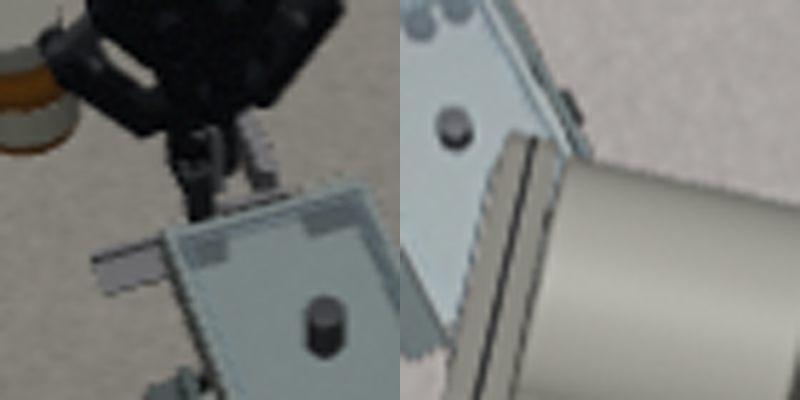

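```bash
python3 -m jog '[[[-0.5,-1.7,0.4,6,4,0,0],[0,0,0,0,0,-40,0],[0,0,0,0,0,-50,0],[0,0,0,30,0,-20,0],[0,0,0,40,0,0,0],[0,0,0,0,0,0,0]]]'; python3 - <<'E'
from h import *
R=down(YAW-np.pi/2);delta(dish([-.060,0,.036])[0],R)
p=optics.snapshot("scene");im=cv2.resize(p["color"],None,fx=7,fy=7,interpolation=2)
def box(x,y,z,col):
        pts=proj(p,dish([[i,j,k] for i in x for j in y for k in z]))*7+3
        for a in range(8):
            for b in(1,2,4):
                if not a&b: cv2.line(im,tuple(pts[a].astype(int)),tuple(pts[a|b].astype(int)),col,1)
a=im[170*7:230*7,205*7:262*7].copy()
box((-.088,-.085),(-.0275,-.0245),(.0,.060),(0,0,255));box((-.088,-.085),(-.0275,-.0245),(.06,.069),(0,255,255))
box((-.128,-.090),(.004,.012),(-.002,.03),(255,0,0))
b=im[170*7:230*7,205*7:262*7]
cv2.imwrite("pics/e.png",np.hstack([a,b]))
q=cv2.imread("pics/scene0.png")
print([r["at"] for r in optics.spot_point(p,"gate_tab")[:2]],[ (r["box"],r["confidence"]) for r in optics.cut_out(p,"catch")[:3]])
E
```

```text
t: 6.65
ee_pos: [0.4867, -0.1681, 0.1948]
orientation: [3.134, 0.013, -1.092]
force: [-0.4, 0.4, -0.2]
opening: 0.002
t 6.65 pos [ 0.4867 -0.1681  0.1948] F [-0.4  0.4 -0.2] open 0.0 | shift mm [-82.6 -62.6  85.4] turn [0.4 0.7 0.2]
[[123.1, 301.4], [246.2, 196.5]] [([231.6, 202.7, 286.8, 263.0], 0.45), ([218.3, 187.3, 288.6, 267.8], 0.17)]
```

View pics/e.png

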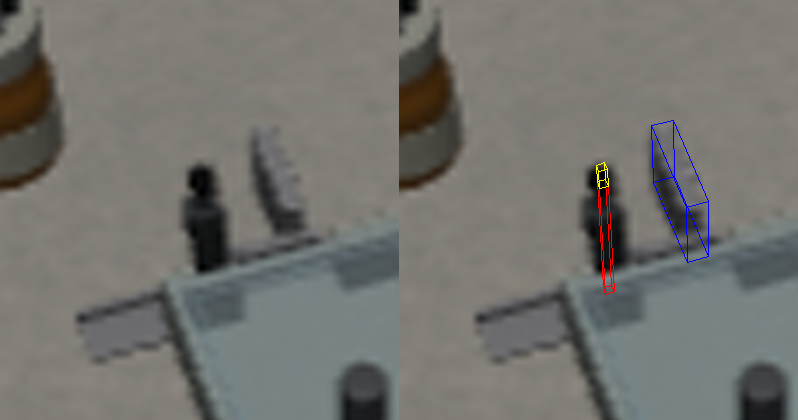

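```bash
python3 - <<'E'
from h import *
a=cv2.imread("pics/scene0.png")
p=optics.snapshot("scene");b=p["color"]
print(a[188:214,228:240].mean(2).astype(int));print(b[188:214,228:240].mean(2).astype(int))
print(proj(p,dish([[-.0865,-.026,.06],[-.0865,-.026,.069]])))
E
```

```text
[[120 120 120 119 118 119 118 117 118 119 121 122]
 [120 120 120 119 118 118 117 115 117 118 119 119]
 [121 121 120 117 118 119 120 120 118 116 116 116]
 [115 103 119 119 119 120 120 119 118 118 117 117]
 [116 122 121 119 118 119 117 116 118 119 119 119]
 [108 100  84 118 116 116 117 117 120 120 122 123]
 [106 103 104 116 110  92 101 119 120 120 120 120]
 [108 105 110 107  57  20  29  78 121 122 122 122]
 [111 106 103  83  15  11  11  54 103 122 122 122]
 [ 81 107 112 105   7  11   9  34  85 120 119 119]
 [ 64 106  99  69  19   4  11  50  96 119 117 117]
 [ 67 105  96  57  38  25  24  40  69 106 120 120]
 [ 48  80  98  58  47  43  42  40  41  82 118 118]
 [ 40  66  92  53  26  29  22  17  28  78 119 118]
 [ 40  50  65  51  15  18  18  16  28  79 121 120]
 [ 68  37  65  90  16  17  19  16  17  70 118 118]
 [ 88  41  43  45  27  19  18  16  15  69 117 117]
 [103  39  43  44  26  19  17  17  17  71 120 120]
 [110  70  43  46  34  18  18  17  17  73 122 123]
 [122 104  77  79  44  18  18  16  17  72 119 115]
 [104 102 102 118 112  17  22  45  77 104 124 122]
 [123 121 118 115 114 104 120
[... 912 characters left out ...]
 30  25  21  30  81 124 122]
 [122 123 110  59  18  18  19  18  29  83 126 125]
 [123 123 126 106  16  19  19  18  19  73 122 122]
 [126 127 127 113  60  19  17  20  20  72 121 119]
 [125 126 125 110  58  18  19  18  18  60  99 102]
 [125 126 123 114  80  19  18  18  18  45  75  75]
 [128 125 125 117  83  18  18  18  17  53  80  66]
 [129 122 116 130 116  19  21  45  76 100 128 127]
 [131 125 122 120 119 103 115 124 125 122 112 103]
 [100 126 128 125 125 125 120 106 102  92  97 102]
 [ 81 124 122 106 101  90  95  96 102  99  92  97]
 [ 56  92 123 103  96 100  93  89  82  82  83  96]
 [ 61  86 124 102  96  95  84  85  86  86  85  96]]
[[233.6900724  195.8734951 ]
 [233.55921907 193.47092428]]
```

```bash
python3 - <<'E'
from h import *
R=down(YAW-np.pi/2)@S.from_euler("x",15,degrees=True).as_matrix()
X=dish([-.114,-.030,.007])[0];delta(X+[0,0,.07],R)
p=optics.snapshot("top")
print([(r["at"],r["confidence"]) for r in optics.spot_point(p,"gate_tab")[:2]],proj(p,dish([[-.108,y,.014] for y in(0,.005,.01)])))
E
```

```text
t 6.85 pos [ 0.483  -0.1647  0.1929] F [-0.8 -0.4 -0.5] open 0.0 | shift mm [-48.7  -6.1  33.7] turn [15.7  1.1  0.2]
[] [[318.24769467 231.67379717]
 [316.48693235 232.56549337]
 [314.72535031 233.45746699]]
```

```bash
python3 -m jog '[[[8,0.5,0,-24,-3,10,0],[7.5,0.5,0,-24,-3,10,0],[0,0,0,0,0,0,0]]]'; python3 - <<'E'
from h import *
R=down(YAW-np.pi/2)@S.from_euler("x",15,degrees=True).as_matrix()
X=dish([-.114,-.030,.007])[0];delta(X+[0,0,.03],R);delta(X,R)
E
```

```text
t: 7.25
ee_pos: [0.4657, -0.1148, 0.1722]
orientation: [-2.876, 0.001, -1.09]
force: [-0.2, 0.1, -0.5]
opening: 0.002
t 7.25 pos [ 0.4657 -0.1148  0.1722] F [-0.2  0.1 -0.5] open 0.0 | shift mm [ 3.1 15.7 49.9] turn [-0.2  0.1  0.3]
t 7.25 pos [ 0.4657 -0.1148  0.1722] F [-0.2  0.1 -0.5] open 0.0 | shift mm [ 3.1 23.6 78.9] turn [-0.2  0.1  0.3]
```

```bash
python3 -m jog '[[[0,0,0,3,16,20,0],[0,0,0,0,8,28,0],[0,0,0,0,0,28,0],[0,0,0,0,0,0,0]]]'; python3 - <<'E'
from h import *
R=down(YAW-np.pi/2)@S.from_euler("x",15,degrees=True).as_matrix()
X=dish([-.114,-.020,.007])[0];delta(X,R)
E
```

```text
t: 7.65
ee_pos: [0.4645, -0.1179, 0.0917]
orientation: [-2.877, -0.0, -1.088]
force: [0.1, 0.1, -0.2]
opening: 0.001
t 7.65 pos [ 0.4645 -0.1179  0.0917] F [ 0.1  0.1 -0.2] open 0.0 | shift mm [-9.2 -0.1  1.8] turn [-0.2  0.1  0.5]
```

```bash
python3 -m jog '[[[0,0,0,-8,0,1,0],[0,0,0,-4,0,1,0]]]'|egrep "pos|force"; python3 -m jog '[[[0,0,0,-4,0,0.5,0],[0,0,0,-3,0,0.5,0]]]'|egrep "pos|force"; python3 - <<'E'
from h import *
R=down(YAW-np.pi/2)@S.from_euler("x",15,degrees=True).as_matrix()
X=dish([-.114,-.0105,.007])[0];delta(X,R)
E
```

```text
ee_pos: [0.4598, -0.1063, 0.0905]
force: [-0.5, -0.9, -0.2]
ee_pos: [0.4576, -0.0996, 0.0914]
force: [0.4, -7.4, -3.5]
t 8.05 pos [ 0.4576 -0.0996  0.0914] F [ 0.4 -7.4 -3.5] open -0.0 | shift mm [0.8 2.  1. ] turn [-0.3  0.   0.6]
```

```bash
for i in 1; do python3 -m jog '[[[0,0,0,-2,0.5,0.5,0]]]'|egrep "pos|force";python3 -m jog '[[[0,0,0,-2,0.5,0.5,0]]]'|egrep "pos|force";python3 -m jog '[[[0,0,0,-2,0.5,0.5,0]]]'|egrep "pos|force"; done
```

```text
ee_pos: [0.457, -0.0983, 0.0916]
force: [0.9, -4.6, -2.7]
ee_pos: [0.4563, -0.097, 0.0916]
force: [-0.4, 0.1, 0.1]
ee_pos: [0.4552, -0.0953, 0.0913]
force: [0.8, -1.9, 0.2]
```

```bash
python3 -m jog '[[[0,0,0,-2.5,0,0.5,0]]]'|egrep "pos|force";python3 -m jog '[[[0,0,0,-2.5,0,0.5,0]]]'|egrep "pos|force";python3 -m jog '[[[0,0,0,-2,0,0.5,0]]]'|egrep "pos|force";python3 -m jog '[[[0,0,0,-2,0,0.5,0]]]'|egrep "pos|force"
```

```text
ee_pos: [0.4545, -0.0932, 0.0911]
force: [0.2, -5.9, 2.2]
ee_pos: [0.4547, -0.0924, 0.0911]
force: [-2.3, -17.0, 4.9]
ee_pos: [0.4553, -0.0924, 0.0912]
force: [-2.8, -13.9, 4.1]
ee_pos: [0.4557, -0.0924, 0.0913]
force: [-3.2, -12.8, 3.8]
```

```bash
python3 -m jog '[[[0,0,0,-4,0,0.5,0]]]'|egrep "pos|force";python3 -m jog '[[[0,0,0,6,0,0,0],[0,0,0,6,3,0,0],[0,0,0,0,4,-40,0],[0,0,0,0,0,-40,0],[0,0,0,25,0,-10,0],[0,0,0,25,0,0,0],[0,0,0,0,0,0,0]]]'|egrep "pos|force"; python3 - <<'E'
from h import *
p=optics.snapshot("scene");b=p["color"]
print(b[190:206,228:240].mean(2).astype(int))
cv2.imwrite("pics/f.png",cv2.resize(b[170:230,205:262],None,fx=7,fy=7,interpolation=2))
E
```

```text
ee_pos: [0.4559, -0.0916, 0.0915]
force: [-5.2, -25.4, 4.2]
ee_pos: [0.4513, -0.1593, 0.177]
force: [-0.6, 0.3, -0.3]
[[126 124 123 121 121 122 124 123 123 120 120 121]
 [125 124 123 122 123 124 124 123 122 121 120 120]
 [123 124 125 123 122 123 121 120 122 124 123 124]
 [122 124 124 122 120 120 121 121 123 124 125 126]
 [122 122 121 120 114  95 104 121 123 124 123 123]
 [122 121 123 110  59  22  31  81 126 126 126 125]
 [120 122 124 106  16  14  13  56 106 126 126 126]
 [123 123 123 103   6  11  13  36  88 124 123 122]
 [121 122 114  73  18   3  13  52 100 123 120 121]
 [121 122 110  65  41  28  26  39  72 110 123 123]
 [121 123 111  64  48  44  44  41  43  86 123 122]
 [124 124 110  60  28  31  24  19  31  81 123 121]
 [122 122 110  59  18  20  19  18  29  82 125 123]
 [122 124 125 105  18  19  20  18  19  73 121 121]
 [126 126 126 112  60  18  19  18  19  63 104 104]
 [124 125 124 110  58  18  18  18  17  52  87  86]]
```

View pics/f.png

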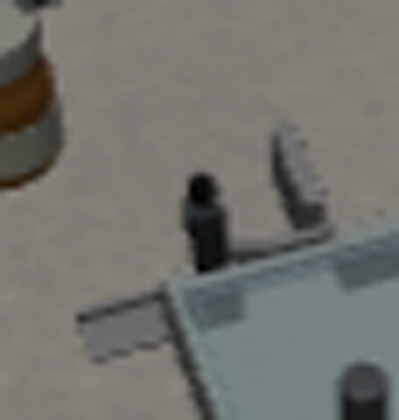

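```bash
python3 - <<'E'
from h import *
R=down(YAW-np.pi/2)@S.from_euler("x",11.5,degrees=True).as_matrix()
X0=dish([-.058,0,.030])[0];delta(X0+[0,0,.04],R);print(X0)
for v in(.12,.24,.36):
    X=dish([-.058,0,.030],v)[0];print(v,X,(R.T@(X-X0)*1000).round(1))
E
```

```text
t 9.6 pos [ 0.45   -0.1579  0.1763] F [-0.3 -0.1  0.5] open -0.0 | shift mm [-58.  -79.5  54.5] turn [-3.8 -0.9  0.7]
[ 0.50404075 -0.06476009  0.10372955]
0.12 [ 0.4991778  -0.06725931  0.09728739] [0.  6.6 5.2]
0.24 [ 0.49503574 -0.06938804  0.09023702] [ 0.  12.6 11.2]
0.36 [ 0.49167415 -0.07111566  0.08267984] [ 0.  17.8 17.9]
```

```bash
python3 -m jog '[[[-3.8,-0.9,0.7,-20,-26,0,0],[0,0,0,-20,-26,0,0],[0,0,0,-18,-26,0,0],[0,0,0,0,0,25,0],[0,0,0,0,0,25,0],[0,0,0,0,0,0,0]]]'; python3 - <<'E'
from h import *
R=down(YAW-np.pi/2)@S.from_euler("x",11.5,degrees=True).as_matrix()
delta(dish([-.058,0,.030])[0],R)
E
```

```text
t: 10.2
ee_pos: [0.4941, -0.0596, 0.1399]
orientation: [-2.95, 0.011, -1.097]
force: [-0.9, -0.6, 0.0]
opening: 0.004
t 10.2 pos [ 0.4941 -0.0596  0.1399] F [-0.9 -0.6  0. ] open 0.0 | shift mm [ 9.5  0.5 36.7] turn [ 0.5  0.6 -0.2]
```

```bash
python3 -m jog '[[[0.5,0.6,0,9,0,10,0],[0,0,0,0,0,14,0],[0,0,0,0,0,6,0]]]'|egrep "pos|force"; python3 -m jog '[[[0,0,0,0,1,4,0]]]'|egrep "pos|force"; python3 -m jog '[[[0,0,0,0,2,4,0]]]'|egrep "pos|force"; python3 -m jog '[[[0,0,0,0,2,4,0]]]'|egrep "pos|force"
```

```text
ee_pos: [0.501, -0.0632, 0.1095]
force: [0.3, 0.2, 0.2]
ee_pos: [0.5004, -0.0631, 0.1051]
force: [-5.1, -1.9, 9.4]
ee_pos: [0.4988, -0.0637, 0.1009]
force: [-6.1, -3.5, 9.4]
ee_pos: [0.4971, -0.0644, 0.0969]
force: [-5.2, -4.9, 8.1]
```

```bash
python3 -m jog '[[[0,0,0,0,3,3,0],[0,0,0,0,3,3,0]]]'|egrep "pos|force"; python3 -m jog '[[[0,0,0,0,3,3,0],[0,0,0,0,3,3,0]]]'|egrep "pos|force"
```

```text
ee_pos: [0.4934, -0.0667, 0.0907]
force: [0.9, 1.8, 2.5]
ee_pos: [0.4898, -0.069, 0.084]
force: [1.0, 1.0, 2.2]
```

```bash
python3 -m jog '[[[0,0,0,0,1.5,3,0]]]'|egrep "pos|force"; python3 -m jog '[[[0,0,0,0,1,3,0]]]'|egrep "pos|force"; python3 -m jog '[[[0,0,0,0,0,3,0]]]'|egrep "pos|force"; python3 -m jog '[[[0,0,0,0,0,3,0]]]'|egrep "pos|force"
```

```text
ee_pos: [0.4894, -0.0694, 0.0819]
force: [-20.3, 2.0, 72.9]
ee_pos: [0.4895, -0.0694, 0.0818]
force: [-25.7, 1.0, 85.7]
ee_pos: [0.4895, -0.0692, 0.082]
force: [-26.2, -7.3, 63.7]
ee_pos: [0.4894, -0.0692, 0.082]
force: [-21.0, -5.5, 55.0]
```

```bash
python3 -m jog '[[[0,0,0,0,0,-20,0],[0,0,0,0,-15,-45,40],[0,0,0,0,-25,-5,40],[0,0,0,0,0,0,40]]]'|egrep "pos|force"; python3 - <<'E'
from h import *
np.set_printoptions(precision=4,suppress=True)
R=down(YAW-np.pi/2)@S.from_euler("x",11.5,degrees=True).as_matrix()
T=dish([0,0,.042],.36)[0];print("knob pred",T);delta(dish([0,0,.032],.36)[0],R)
obs=[];C=[]
for n in("wrist","top","scene"):
    p=optics.snapshot(n);u=proj(p,[T])[0];r=[q for q in optics.spot_point(p,"lid_knob") if np.linalg.norm(q["at"]-u)<60]
    print(n,u,[(q["at"],round(q["confidence"],2)) for q in r[:2]])
    if r: obs.append((p,r[0]["at"]))
    if n=="wrist": C.append(cv2.resize(p["color"],(466,350)))
    else:
        x,y=(265,160) if n=="top" else (220,185); 
        if n=="scene": C.append(cv2.resize(p["color"][y:y+90,x:x+85],(330,350),interpolation=2))
print(tri(obs));cv2.imwrite("pics/g.png",np.hstack(C))
E
```

```text
ee_pos: [0.5096, -0.0586, 0.1614]
force: [0.0, -0.5, -0.2]
knob pred [ 0.5401 -0.0462  0.106 ]
t 12.0 pos [ 0.5096 -0.0586  0.1614] F [ 0.  -0.5 -0.2] open 0.47 | shift mm [  3.2 -20.9  70.9] turn [-0.1  0.2 -0.1]
wrist [277.6196 196.332 ] [([278.2, 190.8], 0.65)]
top [301.7369 198.7676] [([302.4, 198.6], 0.83)]
scene [254.0224 221.0179] [([255.1, 223.1], 0.93)]
[ 0.5423 -0.0455  0.101 ]
```

View pics/g.png

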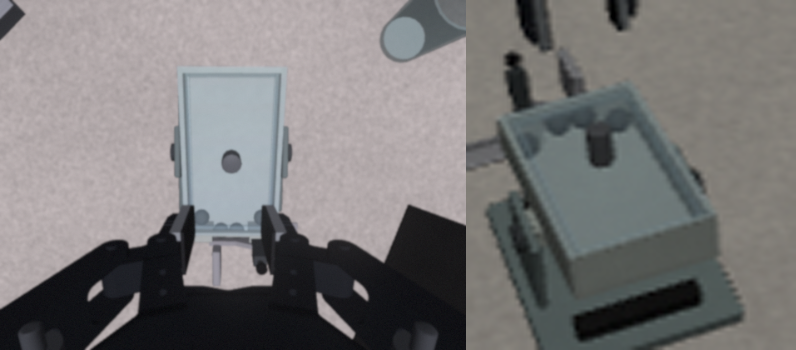

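```bash
python3 -m jog '[[[0,0,0,3,-12,10,40],[0,0,0,0,-11,20,40],[0,0,0,0,0,25,40],[0,0,0,0,0,10,40],[0,0,0,0,0,0,40]]]'|egrep "pos|force"; python3 - <<'E'
from h import *
R=down(YAW-np.pi/2)@S.from_euler("x",11.5,degrees=True).as_matrix()
delta(dish([.002,0,.032],.36)[0],R)
p=optics.snapshot("wrist");print([(q["at"],round(q["confidence"],2)) for q in optics.spot_point(p,"lid_knob")[:2]],proj(p,dish([[0,0,.042],[.003,0,.042]],.36)))
E
```

```text
ee_pos: [0.5352, -0.0452, 0.0931]
force: [0.1, 0.5, -0.0]
t 12.8 pos [ 0.5352 -0.0452  0.0931] F [ 0.1  0.5 -0. ] open 0.47 | shift mm [ 3.1 -8.4 -1.9] turn [ 0.6  0.7 -0.4]
[([279.5, 257.7], 0.59)] [[279.15418403 261.01365145]
 [279.14422414 255.06253238]]
```

```bash
python3 -m jog '[[[0.6,0.7,-0.4,3,-8.5,-2,40],[0,0,0,0,0,0,40]]]'|egrep "pos|force"; python3 - <<'E'
from h import *
R=down(YAW-np.pi/2)@S.from_euler("x",11.5,degrees=True).as_matrix()
delta(dish([.002,0,.033],.36)[0],R)
E
```

```text
ee_pos: [0.5453, -0.0451, 0.0998]
force: [-0.2, 0.7, -0.7]
t 13.1 pos [ 0.5453 -0.0451  0.0998] F [-0.2  0.7 -0.7] open 0.47 | shift mm [-1.3  1.8  1.9] turn [-0.3 -0.2  0. ]
```

```bash
python3 -m jog '[[[0,0,0,-1,1.5,1.5,20],[0,0,0,0,0,0,10],[0,0,0,0,0,0,10],[0,0,0,0,0,0,10],[0,0,0,0,0,0,10]]]' 40; python3 - <<'E'
from h import *
R=down(YAW-np.pi/2)@S.from_euler("x",11.5,degrees=True).as_matrix()
delta(dish([.002,0,.033],.36)[0],R)
E
```

```text
t: 13.6
ee_pos: [0.5439, -0.0448, 0.0997]
orientation: [-2.934, -0.005, -1.096]
force: [0.1, 0.0, -1.7]
opening: 0.166
t 13.6 pos [ 0.5439 -0.0448  0.0997] F [ 0.1  0.  -1.7] open 0.17 | shift mm [-0.5  0.8  2.1] turn [-0.4 -0.3  0.1]
```

```bash
python3 -m jog '[[[0,0,0,0,0,-4,5],[0,0,0,0,0,-6,5],[0,0,0,0,0,-8,5],[0,0,0,0,0,-10,5],[0,0,0,0,0,-15,5],[0,0,0,0,0,-20,5],[0,0,0,0,0,-20,5],[0,0,0,0,0,-20,5],[0,0,0,0,0,0,5]]]'; python3 - <<'E'
from h import *
C=[]
for n,(x,y) in(("scene",(215,165)),("top",(255,150))):
    p=optics.snapshot(n);C.append(cv2.resize(p["color"][y:y+100,x:x+100],(400,400),interpolation=2))
cv2.imwrite("pics/h.png",np.hstack(C))
M=np.array([.506,-.357,.03]);delta(M+[0,0,.1],down(np.radians(7-90)))
E
```

```text
t: 14.5
ee_pos: [0.5233, -0.0549, 0.2088]
orientation: [-2.934, -0.007, -1.096]
force: [-0.2, -0.2, -1.7]
opening: 0.166
t 14.6 pos [ 0.5223 -0.0545  0.2062] F [-0.8 -1.  -1.1] open 0.17 | shift mm [261.3 165.2  44.6] turn [-11.7   1.8  20.1]
```

View pics/h.png

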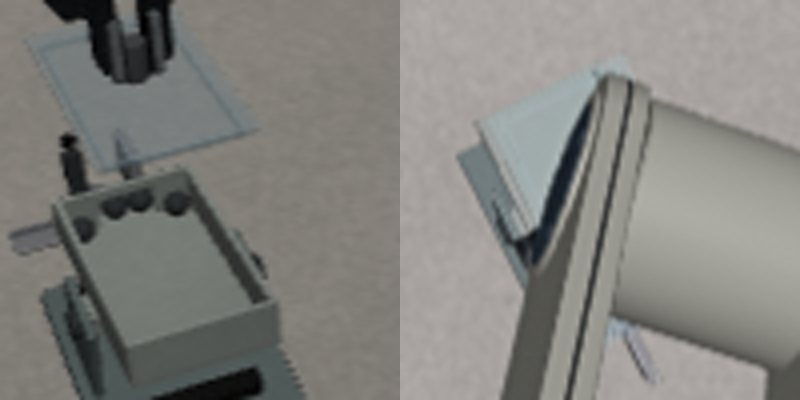

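```bash
python3 -m jog '[[[-6,1,5,10,0,0,5],[-5.5,1,5,20,0,0,5],[0,0,5,25,10,0,5],[0,0,5,25,15,0,5],[0,0,0,25,15,0,5],[0,0,0,25,15,0,5],[0,0,0,25,15,0,5],[0,0,0,10,5,0,5],[0,0,0,0,0,0,5]]]'; python3 - <<'E'
from h import *
M=np.array([.506,-.357,.03]);delta(M+[0,0,.1],down(np.radians(7-90)))
E
```

```text
t: 15.5
ee_pos: [0.4769, -0.2293, 0.198]
orientation: [3.13, -0.015, -1.458]
force: [0.7, 0.7, -1.5]
opening: 0.167
t 15.5 pos [ 0.4769 -0.2293  0.198 ] F [ 0.7  0.7 -1.5] open 0.17 | shift mm [129.1 -15.4  69.9] turn [ 0.7 -0.9 -0.5]
```

```bash
python3 -m jog '[[[0.7,-0.9,-0.5,25,-3,0,5],[0,0,0,28,-3,10,5],[0,0,0,28,-3,15,5],[0,0,0,28,-3,20,5],[0,0,0,15,-3,20,5],[0,0,0,0,0,0,5]]]'; python3 - <<'E'
from h import *
for c in ("top","scene"):
    p=optics.snapshot(c)
    b=(p["color"].max(2)<35).astype(np.uint8)
    if c=="top": cv2.imwrite("pics/i.png",cv2.resize(p["color"][160:280,360:480],(480,480),interpolation=2))
    for n in("mat","lid_knob"):
        for r in optics.spot_point(p,n)[:3]: print(c,n,r["at"],round(r["confidence"],2),atz(p,r["at"],.004 if n=="mat" else .134))
M=np.array([.506,-.357,.03]);delta(M,down(np.radians(7-90)))
# mat corners from the first top picture
q=cv2.imread("pics/top0.png");m=(q.max(2)<40).astype(np.uint8)[175:260,375:450]
n,l,s,_=cv2.connectedComponentsWithStats(m);k=1+s[1:,4].argmax()
bx=cv2.boxPoints(cv2.minAreaRect(cv2.findNonZero((l==k).astype(np.uint8))))+[375,175]
p=optics.snapshot("top");w=np.array([atz(p,u,.004)[:2] for u in bx]);print(w,w.mean(0),np.linalg.norm(w[1]-w[0]),np.linalg.norm(w[2]-w[1]))
q=cv2.imread("pics/scene0.png");m=(q.max(2)<40).astype(np.uint8)[195:270,95:185]
n,l,s,_=cv2.connectedComponentsWithStats(m);k=1+s[1:,4].argmax()
hh=cv2.approxPolyDP(cv2.convexHull(cv2.findNonZero((l==k).astype(np.uint8))),4,True)[:,0]+[95,195.];p=optics.snapshot("scene")
w=np.array([atz(p,u,.004)[:2] for u in hh]);print(w,w.mean(0))
E
```

```text
t: 16.1
ee_pos: [0.5109, -0.3479, 0.1276]
orientation: [-3.141, 0.005, -1.445]
force: [-0.8, 0.9, -0.4]
opening: 0.167
top mat [410.7, 221.8] 0.7 [ 0.4926833 -0.3509556  0.004    ]
top lid_knob [427.7, 209.9] 0.77 [ 0.51051312 -0.35535376  0.134     ]
top lid_knob [169.5, 307.1] 0.6 [0.26927522 0.2734908  0.134     ]
scene mat [141.8, 233.1] 0.8 [ 0.51696866 -0.34706836  0.004     ]
scene mat [256.2, 232.6] 0.32 [ 0.48659793 -0.0527467   0.004     ]
scene lid_knob [131.8, 194.5] 0.94 [ 0.50883834 -0.34111254  0.134     ]
scene lid_knob [389.3, 178.4] 0.61 [0.39363419 0.26839525 0.134     ]
scene lid_knob [242.3, 216.8] 0.36 [ 0.55557573 -0.06893943  0.134     ]
t 16.4 pos [ 0.5117 -0.3475  0.1319] F [ 0.6 -0.  -0.7] open 0.17 | shift mm [  8.8   7.3 101.9] turn [-0.2  0.1  0.3]
[[ 0.59213671 -0.27057259]
 [ 0.6142713  -0.41635435]
 [ 0.41732895 -0.43823585]
 [ 0.39677081 -0.29490956]] [ 0.50512694 -0.35501809] 0.1474525702623133 0.198154202571064
[[ 0.40452586 -0.29006523]
 [ 0.5961582  -0.26875683]
 [ 0.61399722 -0.41082814]
 [ 0.41816878 -0.43589679]] [ 0.50821251 -0.35138675]
```

```bash
python3 -m jog '[[[0,0,0,5,6,15,5],[0,0,0,0,0,25,5],[0,0,0,0,0,25,5],[0,0,0,0,0,20,5],[0,0,0,0,0,10,5],[0,0,0,0,0,0,5]]]'; python3 - <<'E'
from h import *
delta([.5066,-.353,.018],down(np.radians(7-90)))
E
```

```text
t: 17.1
ee_pos: [0.5056, -0.3548, 0.0332]
orientation: [-3.135, -0.002, -1.443]
force: [0.2, -0.1, -1.3]
opening: 0.171
t 17.1 pos [ 0.5056 -0.3548  0.0332] F [ 0.2 -0.1 -1.3] open 0.17 | shift mm [-1.7 -1.1 15.2] turn [-0.4 -0.1  0.3]
```

```bash
python3 -m jog '[[[-0.4,-0.1,0,-1.5,-1,4,5],[0,0,0,0,0,4,5],[0,0,0,0,0,2,5],[0,0,0,0,0,0,5]]]'|egrep "pos|force|ori"; python3 -m jog '[[[0,0,0,0,0,2,5],[0,0,0,0,0,0,5]]]'|egrep "pos|force"; python3 -m jog '[[[0,0,0,0,0,1.5,5],[0,0,0,0,0,0,5]]]'|egrep "pos|force"
```

```text
ee_pos: [0.5075, -0.3541, 0.0244]
orientation: [-3.14, -0.002, -1.443]
force: [0.5, 0.1, -0.5]
ee_pos: [0.5081, -0.3545, 0.0232]
force: [-0.2, 0.2, -0.3]
ee_pos: [0.5083, -0.3546, 0.022]
force: [-0.6, -0.3, -1.5]
```

```bash
python3 -m jog '[[[0,0,0,0,0,2.5,5]]]'|egrep "pos|force"; python3 -m jog '[[[0,0,0,0,0,1.5,5]]]'|egrep "pos|force";  python3 -m jog '[[[0,0,0,0,0,1.5,5]]]'|egrep "pos|force"
```

```text
ee_pos: [0.5087, -0.3548, 0.0198]
force: [0.0, 0.3, -1.3]
ee_pos: [0.5086, -0.3548, 0.0181]
force: [0.5, 0.3, -2.1]
ee_pos: [0.5086, -0.3549, 0.0166]
force: [-3.6, 2.7, 19.2]
```

```bash
python3 -m jog '[[[0,0,0,0,0,-0.5,12],[0,0,0,0,0,0,30],[0,0,0,0,0,0,40],[0,0,0,0,0,0,40],[0,0,0,0,0,0,40]]]'|egrep "pos|force|open"; python3 -m jog '[[[0,0,0,0,0,-10,40],[0,0,0,0,0,-20,40],[0,0,0,0,0,-40,40],[0,0,0,0,0,-50,40],[0,0,0,0,40,-40,40],[0,0,0,0,45,0,40],[0,0,0,0,45,0,40],[0,0,0,0,45,0,40],[0,0,0,0,0,0,40],[0,0,0,0,0,0,40],[0,0,0,0,0,0,40]]]'|egrep "pos|force|open"; python3 - <<'E'
from h import *
C=[];obs=[]
for n,(x,y) in(("scene",(95,165)),("top",(255,145))):
    p=optics.snapshot(n);C.append(cv2.resize(p["color"][y:y+120,x:x+200],(400,240) if 0 else (400,240),interpolation=2))
    r=[q for q in optics.spot_point(p,"lid_knob") if np.linalg.norm(atz(p,q["at"],.024)[:2]-[.507,-.353])<.06]
    print(n,[(q["at"],atz(p,q["at"],.024)) for q in r]); obs+=[(p,r[0]["at"])] if r else []
if len(obs)==2: print(tri(obs))
cv2.imwrite("pics/j.png",cv2.resize(np.hstack(C),(800,240)))
print(sensors.get_obs()["t"])
E
```

```text
ee_pos: [0.5089, -0.3551, 0.0172]
force: [0.6, 1.0, 0.2]
opening: 0.464
ee_pos: [0.3367, -0.3782, 0.1852]
force: [-0.6, -1.1, -0.3]
opening: 0.467
scene [([140.7, 225.5], array([ 0.50862665, -0.3476987 ,  0.024     ]))]
top [([417.3, 216.8], array([ 0.50464666, -0.36352663,  0.024     ]))]
[ 0.50343275 -0.35839784  0.0181967 ]
20.0
```

View pics/j.png

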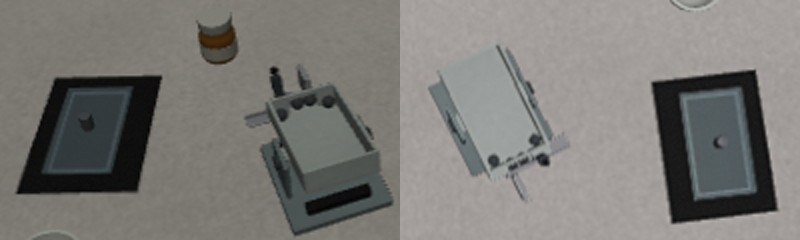

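```bash
python3 -c "
from bench import arm,sensors
print(sensors.get_obs()['force']);print(arm.finish_job())"
```

```text
[-0.76783436 -0.11811264 -0.23604535]
the job is handed in; nothing more can be done
None
```

The job is done and handed in at about 20 s of the 67 s allowed, but two force readings along the way were higher than intended.

**What I did, in order**
1. Pushed the gate shut until the catch dropped in. The catch button rose about 1 px in the scene camera, then returned to its starting height.
2. Tipped the dish to its stop by pressing on the lid, which stayed on.
3. Lifted the lid by its knob and set it down, knob up, on the mat.

**Last checks**
- The final pictures show the dish tipped and four balls at the gate end. The scene view shows all four; two were hard to make out from the top.
- By triangulation the knob is at about (0.503, -0.358), and the mat's centre is at about (0.507, -0.353). The lid is therefore a few millimetres off centre, which is within the camera error.
- The robot was clear of everything and reading no load.
- I saw no bystander moved, but I did not measure their positions.

**What went wrong on the way**
- **First gate push:** it jammed at about 42 N at the wrist. I think the gripper's body or linkage met the lifted catch button, so the 40 N limit on the body may have been passed. I backed off, leaned the tool away and pushed again, and the catch then clicked in.
- **Tipping the dish:** the fingertips pressed the lid with up to about 90 N (force vector) at the stop, because I took several steps without checking the force. That is under the 120 N wrist limit.
- **Setting the lid down:** it met the mat with a short reading of about 20 N before I let go.

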